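Tamp the riding-up blocks level in the parts bin

ROBOT

A 7-joint arm with a two-finger parallel gripper is mounted at the origin on the work surface. World frame = base frame: x ahead of the robot, y to its left, z up, the work surface at z = 0. Lengths are in m, angles in rad, forces in N, time in s.
With the tool pointing down it reaches from about 0.425 to 0.875 m from the base axis. Payload 4.7 kg.
Tool frame: the origin (TCP) lies at the very end of the fingers, on their centre line; the grasp point (between the pads) lies 19 mm behind it; z points along the fingers, y is the line along which they close (so a half turn about z gives the same grasp; the last joint's range is limited). The gripper opens to 85 mm and grips with 20 to 120 N. Pads are 22 mm wide; open, the fingers measure 114 mm over their backs; the gripper's body (76 mm by 85 mm) begins 54 mm behind the grasp point. The pads swing forward as they close: fully open they stand 13 mm farther back than shut.
Start: joints at [-1.218, 0.321, -0.07, 1.45, 0.023, 1.371, -0.057], TCP at [0.216, 0.613, 0.231] pointing down, gripper open.
Joint ranges: [-2.86, 2.86], [-0.3, 2.09], [-1.38, 1.24], [0.06, 2.45], [-1.56, 4.7], [0.09, 2.05], [-2.69, 2.69]. Speed limits (rad/s): [2.57, 2.57, 3.14, 3.14, 3.14, 3.14, 3.14].

INTERFACE

Orientations are given as a rotation vector (axis times angle).
In Python, from cell import state, snapshot, get_calibration, hand_in gives the robot as it stands.
- The arm moves only by the tool drive_tool, never from a script. Its argument "rows" is one flat list of numbers, 6 for each row, row after row: the shift along the world's x, y, z normalised to -1 to 1, where 1 is 0.25 m, then the turn, a rotation vector about the world's x, y, z normalised to -1 to 1, where 1 is 45 degrees. In form: [dx, dy, dz, ax, ay, az, dx, dy, dz, ax, ay, az, ...]. A call has 1 to 5 rows; each row is the pose to reach, as a shift and turn from the pose commanded when the call began; what a row does not reach only later rows make up. A row lasts 1/10 s, in which the tool goes at most 50 mm and 8.59 degrees, less where a joint would pass 70% of its speed; a pose out of reach is approached as far as the arm can. A call with a number of a shift or a turn outside -1 to 1 is refused whole. A call with a gripper value outside its range is refused whole. "hand" is the opening, from 0 (shut) to 1 (fully open), set as the call begins (left out, the last holds). The fingers move at their own pace and stop on an object; "newtons" is the grip in N (left out, the last holds). Time passes only in rows, so rows that repeat a pose let the fingers close. It gives the time, the measured TCP pose, the force, the opening and the grip force at its end, in the units of the state.
- state(): the state, without advancing time (a new reading comes with each control period).
- snapshot(name): name is "side" or "top" or "wrist"; returns (picture, depth): 420x560x3 uint8, red, green, blue; 420x560 float32, m along the optical axis (not along the pixel's ray), 0 where there is no reading.
- get_calibration(name): a dict with "fx", "fy", "cx", "cy" (pixels), "k1" (the pictures are not rectified: a ray, as slopes to the right and down, at radius r is drawn at 1 + k1 r^2 times it, then the intrinsics apply), "T" (4x4, takes a point from camera to world coordinates); the wrist camera has in their place "T_tool_cam" (4x4, takes a point from camera to tool coordinates, whose origin is the TCP and whose axes are the flange's). Camera axes: x right, y up, looking along -z (the intrinsics and any distortion apply to the point x, -y, -z); pixel columns grow to the right and rows downward; lengths in m; the calibration is good to about 2 mm. A picture is of the moment at which its call begins: read the wrist's pose just before it. get_calibration takes no time and is no camera call.
- hand_in(): hands the job in; it is judged then, once.
The state is a dict: "clock": time; "joint_pos": joint angles; "qvel": joint speeds; "joint_efforts": joint torques, N m; "position": TCP position; "tool_rot": TCP orientation; "contact_force": force on the tool from outside, world axes, zero at the start; "moment": the same for the moment, N m; "finger_gap": finger opening in m; "finger_force": force on a finger pad.
Only numpy, scipy, OpenCV 4.12 (cv2) and the standard library are available. Lean on these libraries where they do the work, as an engineer would, in place of code of your own. Each camera call takes 0.05 s, during which the arm holds its last target. There are 200 camera calls.

TASK

Two of the bevelled blocks in the long parts bin have ridden up and stand proud of the row. Pick up the flat tamper and press them down steadily with it, without hammering, until all seven blocks lie flat on the bin floor, level with one another. Then stand the tamper upright back near the middle of its rubber mat and let go; touch the blocks with nothing but the tamper and leave the jar, screwdriver and tape where they are.

Things in the scene. Friction and masses are not known exactly. Their poses are not given: they have to be found in the camera images.
- bin: Open red plastic bin fixed to the bench, outside 116 (x) by 226 (y) mm, inside 108 by 218, rim 55 mm and inner floor 5 mm above its origin (centre of its underside, on the bench). Seven grey bevelled blocks lie along x, in a row along y; seated tops are 45 mm above the bench, two proud ones about 73. Slack along y: 22 mm at first, 8 once level.
- mat: Black rubber mat, 150 mm (x) by 130 mm (y), 4 mm thick, fixed to the bench: the tamper's place. Origin: centre of its underside, on the bench.
- tamper: Flat hand tamper standing on the mat, about 0.32 kg: aluminium foot plate 90 mm (x) by 56 mm (y) by 10 mm, with an upright beech handle in the middle, 34 mm (x) by 26 mm (y) in section, top 140 mm above the plate's underside. Origin: centre of the plate's underside; z up along the handle. Grip across its 26 mm, high up.
- wide1: One of four wide grey blocks, already on the bin floor, with gaps of about 20 mm between them: 34 mm wide (its y), 40 mm high (z), 100 mm long (x), long edges bevelled 8 mm at 45 degrees, slippery. Origin: centre of its underside. 85 g.
- wide2: One of four wide grey blocks, already on the bin floor, with gaps of about 20 mm between them: 34 mm wide (its y), 40 mm high (z), 100 mm long (x), long edges bevelled 8 mm at 45 degrees, slippery. Origin: centre of its underside. 85 g.
- wide3: One of four wide grey blocks, already on the bin floor, with gaps of about 20 mm between them: 34 mm wide (its y), 40 mm high (z), 100 mm long (x), long edges bevelled 8 mm at 45 degrees, slippery. Origin: centre of its underside. 85 g.
- wide4: One of four wide grey blocks, already on the bin floor, with gaps of about 20 mm between them: 34 mm wide (its y), 40 mm high (z), 100 mm long (x), long edges bevelled 8 mm at 45 degrees, slippery. Origin: centre of its underside. 85 g.
- mid1: One of two middle-width grey blocks, riding proud on the bevels of its wide neighbours; 5 to 20 N straight down wedges them apart and it drops in. 28 mm wide (its y), 40 mm high (z), 100 mm long (x), long edges bevelled 8 mm at 45 degrees, slippery. Origin: centre of its underside. 60 g. Origin 33 mm above the bin's at first, 5 when seated.
- mid2: One of two middle-width grey blocks, riding proud on the bevels of its wide neighbours; 5 to 20 N straight down wedges them apart and it drops in. 28 mm wide (its y), 40 mm high (z), 100 mm long (x), long edges bevelled 8 mm at 45 degrees, slippery. Origin: centre of its underside. 60 g. Origin 33 mm above the bin's at first, 5 when seated.
- thin: Thin grey block, already on the bin floor in the third gap: 18 mm wide (its y), 40 mm high (z), 100 mm long (x), long edges bevelled 4 mm at 45 degrees, slippery. Origin: centre of its underside. 45 g.
- jar: Bystander: jar, 64 mm diameter, 85 mm high, standing on the bench. Origin: centre of its underside.
- driver: Bystander: screwdriver 190 mm long lying on the bench. Origin: underside, along its x axis.
- tape: Bystander: roll of tape lying flat on the bench, 96 mm diameter, 25 mm high. Origin: centre of its underside.
Mind the look-alikes: they are no part of the job. There is more than one size of the mat; the one meant has the size given above. Leave any green look-alike of the mid2 alone.

How it is judged:
By the outcome, as a careful person would: the job done as asked, in the order asked, and still so for the second after the job is handed in, with the robot touching nothing.
It also fails if it takes over 51 s, if anything falls off the work surface, if the arm or the gripper's body presses on something with over 40 N, if the wrist force passes 120 N, or if a joint passes its speed limit or range.

## Working session

There is one attempt and no reset: what is moved stays moved. The work goes in short steps, Python scripts to look and compute and a tool call to move; the robot and the scene stay as the last step left them, time stands still between calls to the robot, and variables do not carry over. Pictures are saved under pics/ and viewed, at most 10 in all, crops included, and the job is handed in when it is done.

Besides the shell and the picture viewer there is one more tool, called after ">>>" as a command line: name --argument value ..., lists and objects as JSON in quotes. drive_tool: Moves the arm, as the interface text tells. Its arguments: {"type":"object","properties":{"rows":{"type":"array"},"hand":{"type":"number"},"newtons":{"type":"number"}},"required":["rows"]}

```bash
ls; mkdir -p pics; cat > h.py <<'E'
import numpy as np, cv2
from cell import state, snapshot, get_calibration, hand_in
from scipy.spatial.transform import Rotation as R
def rays(name,uv,T=None):
    c=get_calibration(name); uv=np.atleast_2d(np.float64(uv))
    d=np.c_[(uv[:,0]-c["cx"])/c["fx"],(uv[:,1]-c["cy"])/c["fy"]]
    s=d.copy()
    for _ in range(20): s=d/(1+c["k1"]*(s**2).sum(1,keepdims=True))
    T=np.array(c["T"]) if T is None else T
    v=np.c_[s[:,0],-s[:,1],-np.ones(len(s))]
    return T[:3,3],v@T[:3,:3].T
def plane(name,uv,z,T=None):
    o,v=rays(name,uv,T); return o+v*((z-o[2])/v[:,2])[:,None]
def bydepth(name,uv,depth,T=None):
    o,v=rays(name,uv,T); uv=np.int32(np.atleast_2d(uv)); return o+v*depth[uv[:,1],uv[:,0]][:,None]
def wristT(s):
    T=np.eye(4);T[:3,:3]=R.from_rotvec(s["tool_rot"]).as_matrix();T[:3,3]=s["position"]
    return T@np.array(get_calibration("wrist")["T_tool_cam"])
E
python3 - <<'E'
from h import *
for n in ["top","side"]:
    p,d=snapshot(n); cv2.imwrite(f"pics/{n}0.png",p[:,:,::-1]); np.savez(f"{n}0",p=p,d=d)
    c=get_calibration(n); print(n,c["fx"],c["k1"],np.round(c["T"],3).tolist())
print(state()); print(get_calibration("wrist"))
E
```

```text
pics
top 470.48002118390053 0.05297195609054858 [[-0.02, 0.992, -0.123, 0.47], [-1.0, -0.021, -0.012, 0.044], [-0.014, 0.123, 0.992, 1.251], [0.0, 0.0, 0.0, 1.0]]
side 383.7238456421652 0.029574867033828896 [[0.973, 0.157, -0.171, 0.5], [-0.231, 0.629, -0.742, -0.523], [-0.009, 0.762, 0.648, 0.563], [0.0, 0.0, 0.0, 1.0]]
{'clock': 0.1, 'joint_pos': array([-1.2179227 ,  0.32176352, -0.07007726,  1.45156387,  0.02260117,
        1.37078963, -0.05687261]), 'qvel': array([ 1.86370399e-06, -2.38078800e-03,  4.72307449e-04, -2.55192517e-03,
       -1.03688089e-03, -9.67370371e-04,  5.30125674e-04]), 'joint_efforts': array([-2.33059800e-04, -4.94884551e+01, -3.84058943e-01, -3.15206838e+01,
        1.29991365e-02,  7.53249595e-03,  1.20471697e-05]), 'position': array([0.21590425, 0.61258305, 0.23031784]), 'tool_rot': array([-5.29494558e-01, -3.09644849e+00,  2.71173453e-03]), 'contact_force': array([-0.15870841,  0.04487371,  0.17706998]), 'moment': array([-0.02781068, -0.01577911,  0.0417825 ]), 'finger_force': 0.0, 'finger_gap': 0.08594824500047758}
{'fx': 354.9429779945268, 'fy': 354.9429779945268, 'cx': 278.18092886402627, 'cy': 213.33994627726926, 'k1': -0.04925919996332327, 'T_tool_cam': array([[-6.20596934e-04,  9.61006306e-01,  2.76525759e-01,
         6.99045756e-02],
       [ 9.99999736e-01,  7.01014315e-04, -1.91961891e-04,
         1.78492636e-04],
       [-3.78325103e-04,  2.76525566e-01, -9.61006487e-01,
        -1.43976830e-01],
       [ 0.00000000e+00,  0.00000000e+00,  0.00000000e+00,
         1.00000000e+00]])}
```

View pics/top0.png

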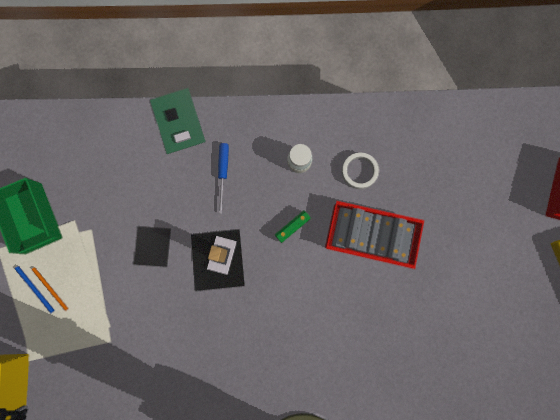

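View pics/side0.png

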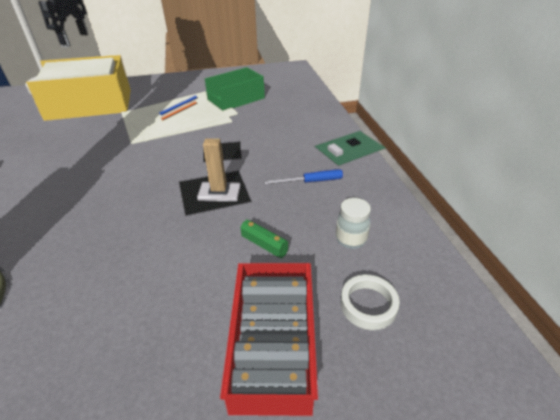

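The top view shows the tamper at (220,255) on the larger black mat (218,260). Look-alikes: a smaller black mat at (152,247), a green block at (292,227) and a green bin at (25,215). The red bin is at (375,235), with the jar at (300,157), tape at (361,170) and driver at (222,175). I choose the large mat with the tamper on it. The side view agrees: tamper (216,170), bin (273,335).

```bash
cat > m.py <<'E'
from h import *
t=np.load("top0.npz");s=np.load("side0.npz")
def hsv(p): return cv2.cvtColor(p,cv2.COLOR_RGB2HSV)
def best(m,lo,box):
    k=np.zeros_like(m);x0,y0,x1,y1=box;k[y0:y1,x0:x1]=m[y0:y1,x0:x1]
    cs=sorted(cv2.findContours(k,0,2)[0],key=cv2.contourArea)[::-1]
    return cs[0]
def rect(n,c,z):
    P=plane(n,c[:,0,:],z)[:,:2]
    (cx,cy),(a,b),g=cv2.minAreaRect(np.float32(P*1000)); return np.round([cx,cy,a,b,g],1)
ht,hs=hsv(t["p"]),hsv(s["p"])
# mats
dark=np.uint8(ht[:,:,2]<45)*255
for box,nm in [((180,215,258,300),"big"),((128,215,178,275),"small")]:
    c=best(dark,0,box);print("mat",nm,rect("top",cv2.convexHull(c),.004))
wood=lambda h:cv2.inRange(h,(8,70,90),(25,255,255))
ct=best(wood(ht),0,(200,235,245,275)); print("wood top",rect("top",ct,.144),cv2.boundingRect(ct))
wh=cv2.inRange(ht,(0,0,150),(180,60,255)); c=best(wh,0,(200,230,245,280)); c=cv2.convexHull(np.vstack([c,ct[:0]]));print("plate top",rect("top",c,.014))
ws=cv2.inRange(hs,(0,0,150),(180,60,255)); c=best(ws,0,(190,175,245,205)); print("plate side",rect("side",cv2.convexHull(c),.014))
red=lambda h:cv2.inRange(h,(0,150,60),(6,255,255))|cv2.inRange(h,(174,150,60),(180,255,255))
for n,h,b in [("top",ht,(320,195,430,275)),("side",hs,(220,255,325,412))]:
    c=best(red(h),0,b); print("bin",n,rect(n,cv2.convexHull(c),.055))
cs=best(wood(hs),0,(195,130,235,195)); print("wood side",cv2.boundingRect(cs))
# depth heights
for n,D,b in [("top",t["d"],(200,235,245,275))]:
    uv=np.argwhere(D[b[1]:b[3],b[0]:b[2]]>0)[:,::-1]+b[:2]
    P=bydepth(n,uv,D); q=P[P[:,2]>.12]; print("handle top depth",len(q),q.mean(0).round(4),q[:,2].max())
D=t["d"]; uv=np.argwhere(D[200:270,322:428]>0)[:,::-1]+[322,200];P=bydepth("top",uv,D)
np.save("binP",P)
print("bench z",bydepth("top",[[270,260],[300,280]],D)[:,2])
E
python3 m.py; python3 - <<'E'
import cv2,numpy as np
a=cv2.imread('pics/side0.png');b=cv2.imread('pics/top0.png')
A=cv2.resize(a[250:415,215:325],None,fx=3.5,fy=3.5,interpolation=2);B=cv2.resize(b[195:275,185:430][:,:],None,fx=1.6,fy=1.6)
C=cv2.resize(b[225:295,185:250],None,fx=5,fy=5,interpolation=2)
o=np.zeros((580,760,3),np.uint8);o[:578,:385]=A[:578];o[:350,400:725]=C;
cv2.imwrite('pics/crop1.png',o)
E
```

```text
mat big [498.6 213.  146.9 128.1   4.6]
mat small [540.1 364.4  46.4  89.3  87. ]
wood top [508.5 193.   39.2  34.   73.6] (208, 245, 19, 17)
plate top [511.1 200.   54.7  87.4  73.9]
plate side [511.  194.7  64.9  91.4  71.1]
bin top [ 554.3 -193.4  228.8  125.8   76. ]
bin side [ 553.  -204.2  240.6  124.    75.9]
wood side (203, 139, 23, 52)
handle top depth 174 [0.5109 0.1992 0.1425] 0.14890953283859898
bench z [-0.0014553 -0.0003077]
```

View pics/crop1.png

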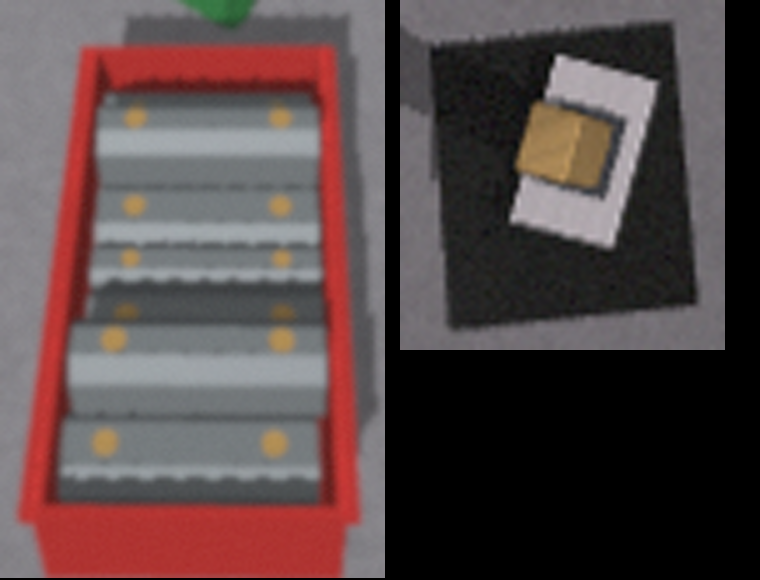

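The crop confirms the tamper on the large mat: beech handle around (565,145) and plate around (585,150). In the bin two bevelled blocks stand proud, at crop rows 95–185 and 325–415, with the thin block between them near row 260. Next: the bin pose and the block profile.

```bash
cat > prof.py <<'E'
from h import *
import sys
def prof(views,c,yaw):
    e=np.array([np.cos(yaw),np.sin(yaw)]);f=np.array([-e[1],e[0]])
    for n,D,b in views:
        uv=np.argwhere(D[b[1]:b[3],b[0]:b[2]]>0)[:,::-1]+b[:2]
        P=bydepth(n,uv,D);q=P[:,:2]-c;X=q@e;Y=q@f
        rim=(P[:,2]>.045)&(P[:,2]<.065)
        m=(abs(X)<.045)
        print(n,"rim X of long walls",[np.round(np.median(X[rim&(np.abs(Y)<.08)&(k*X>.05)&(k*X<.07)]),4) for k in(1,-1)],
          "rim Y",[np.round(np.median(Y[rim&(np.abs(X)<.04)&(k*Y>.1)&(k*Y<.125)]),4) for k in(1,-1)])
        print(" ".join(f"{y*1000:.0f}:{1000*np.median(P[m&(abs(Y-y)<.002),2]):.0f}" for y in np.arange(-.112,.113,.004) if (m&(abs(Y-y)<.002)).sum()>2))
if __name__=="__main__":
    prof([("top",np.load("top0.npz")["d"],(315,190,435,280)),("side",np.load("side0.npz")["d"],(215,250,330,415))],np.array([.5535,-.197]),np.radians(-14))
E
python3 prof.py
python3 - <<'E'
from h import *
# orange dots in both views, at rays -> triangulate height
s=np.load("side0.npz")["p"];t=np.load("top0.npz")["p"]
def dots(p,b):
    m=cv2.inRange(cv2.cvtColor(p,cv2.COLOR_RGB2HSV),(8,80,60),(28,255,255));k=np.zeros_like(m);k[b[1]:b[3],b[0]:b[2]]=m[b[1]:b[3],b[0]:b[2]]
    n,_,st,c=cv2.connectedComponentsWithStats(k);return [c[i] for i in range(1,n) if st[i,4]>3]
a=dots(t,(328,205,422,265));b=dots(s,(230,265,318,400))
oa,va=rays("top",a);ob,vb=rays("side",b)
for i in range(len(a)):
  for j in range(len(b)):
    A=np.c_[va[i],-vb[j]];l=np.linalg.lstsq(A,ob-oa,rcond=None)[0];p=oa+va[i]*l[0];q=ob+vb[j]*l[1]
    if np.linalg.norm(p-q)<.006 and .03<p[2]<.085: 
        r=(p+q)/2;d=r[:2]-[.5535,-.197];w=np.radians(-14);print(np.round(r,4),"bin y",round(-d[0]*np.sin(w)+d[1]*np.cos(w),4),"x",round(d[0]*np.cos(w)+d[1]*np.sin(w),4),np.round(a[i]),np.round(b[j]))
E
```

```text
top rim X of long walls [np.float64(0.0579), np.float64(-0.0583)] rim Y [np.float64(0.1139), np.float64(-0.1077)]
-112:52 -108:34 -104:7 -96:37 -92:41 -88:44 -84:45 -80:45 -76:45 -72:46 -68:64 -64:68 -60:71 -56:73 -52:73 -48:73 -44:70 -40:63 -36:44 -32:44 -28:46 -24:45 -20:44 -16:45 -12:43 -8:39 -4:43 0:45 4:44 8:45 12:40 16:40 20:43 24:45 28:46 32:45 36:45 40:46 44:66 48:70 52:73 56:73 60:73 64:70 68:68 72:45 76:44 80:45 84:45 88:45 92:45 96:42 100:33 104:5 108:6 112:55
side rim X of long walls [np.float64(0.0583), np.float64(-0.0567)] rim Y [np.float64(0.1112), np.float64(-0.1103)]
-112:32 -108:54 -96:36 -92:41 -88:45 -84:45 -80:45 -76:45 -72:45 -68:45 -64:62 -60:71 -56:74 -52:74 -48:74 -44:72 -40:68 -28:47 -24:46 -20:45 -16:45 -12:41 -8:40 -4:44 0:45 4:45 8:45 12:42 16:41 20:45 24:45 28:45 32:45 36:45 40:54 44:60 48:71 52:73 56:73 60:73 64:72 68:66 72:65 88:45 92:44 96:43 108:45 112:41
[ 0.608  -0.1251  0.0409] bin y 0.083 x 0.0355 [346. 214.] [295. 283.]
[ 0.6017 -0.1505  0.0743] bin y 0.0568 x 0.0356 [358. 215.] [295. 283.]
[ 0.5949 -0.1772  0.0458] bin y 0.0293 x 0.0354 [366. 2
[... 409 characters left out ...]
 y -0.0516 x 0.0348 [400. 225.] [295. 347.]
[ 0.5652 -0.2814  0.0459] bin y -0.0791 x 0.0318 [408. 229.] [293. 376.]
[ 0.5415 -0.1087  0.0418] bin y 0.0828 x -0.033 [340. 240.] [253. 283.]
[ 0.5377 -0.1352  0.0751] bin y 0.0561 x -0.0303 [353. 240.] [253. 283.]
[ 0.531  -0.1613  0.046 ] bin y 0.0292 x -0.0305 [361. 244.] [253. 308.]
[ 0.5247 -0.1872  0.0452] bin y 0.0026 x -0.0303 [372. 246.] [252. 323.]
[ 0.5185 -0.2134  0.0469] bin y -0.0244 x -0.03 [382. 248.] [251. 339.]
[ 0.5153 -0.2163  0.0337] bin y -0.0279 x -0.0324 [382. 248.] [247. 346.]
[ 0.5108 -0.2396  0.0736] bin y -0.0516 x -0.0311 [395. 251.] [247. 346.]
[ 0.5014 -0.2654  0.0459] bin y -0.0789 x -0.034 [403. 254.] [244. 376.]
```

Two-view heights agree with the text: proud tops about 74 mm, seated tops 45 mm, handle top 143 mm. The proud blocks are at A (0.570,-0.143) and B (0.543,-0.248). The bin is centred near (0.555,-0.196) with yaw about -13.8°. The tamper is at (0.511,0.199) with yaw about -16°. Moving above the tamper now.

>>> drive_tool --rows '[0.59, -0.82, 0, 0, 0, 0.035, 0.59, -0.82, 0, 0, 0, 0.035, 0.59, -0.82, 0, 0, 0, 0.035, 0.59, -0.82, 0, 0, 0, 0.035, 0.59, -0.82, 0, 0, 0, 0.035]' --hand 1

```text
clock: 0.6
position: [0.3628, 0.4081, 0.231]
tool_rot: [-0.487, -3.103, 0.0]
contact_force: [0.0, 0.6, -0.2]
finger_gap: 0.0853
finger_force: 0.0
```

>>> drive_tool --rows '[0.59, -0.83, 0, 0, 0, 0.035, 0.59, -0.83, 0, 0, 0, 0.035, 0.59, -0.83, 0, 0, 0, 0.035, 0.59, -0.83, 0, 0, 0, 0.035, 0.59, -0.83, 0, 0, 0, 0.035]'

```text
clock: 1.1
position: [0.5075, 0.2044, 0.2312]
tool_rot: [-0.444, -3.11, -0.0]
contact_force: [0.3, 1.5, 0.6]
finger_gap: 0.0856
finger_force: 0.0
```

```bash
cat > w.py <<'E'
from h import *
import sys
s=state();T=wristT(s);p,d=snapshot("wrist");cv2.imwrite(f"pics/{sys.argv[1]}.png",p[:,:,::-1])
print(s["clock"],s["position"].round(4),s["contact_force"].round(2))
Rm=R.from_rotvec(s["tool_rot"]).as_matrix();print("tool y ang",np.degrees(np.arctan2(Rm[1,1],Rm[0,1])).round(2),"z",Rm[:,2].round(4))
uv=np.argwhere(d>0)[:,::-1];P=bydepth("wrist",uv,d,T)
for lo,hi in[(.125,.16),(.009,.02)]:
    q=P[(P[:,2]>lo)&(P[:,2]<hi)&(np.hypot(P[:,0]-.511,P[:,1]-.199)<.07)]
    if len(q)>20:print(len(q),np.median(q[:,2]).round(4),q.mean(0).round(4),np.round(cv2.minAreaRect(np.float32(q[:,:2]*1000)),1) if 0 else cv2.minAreaRect(np.float32(q[:,:2]*1000)))
E
python3 w.py w1
```

```text
1.1 [0.5075 0.2044 0.2312] [0.31 1.48 0.61]
tool y ang 73.74 z [-1.e-04  2.e-04 -1.e+00]
1953 0.1451 [0.5085 0.2018 0.1439] ((510.5146789550781, 201.06011962890625), (25.8631591796875, 33.362770080566406), 73.87029266357422)
2364 0.0154 [0.4972 0.2059 0.0154] ((511.0482177734375, 201.01182556152344), (56.1365852355957, 89.83661651611328), 73.78047943115234)
```

The wrist view gives the tamper at (0.511,0.201), handle section 26×33 mm and top at 0.144. All as expected and already aligned, so I descend and grip.

>>> drive_tool --rows '[0, 0, -0.2, 0, 0, 0, 0, 0, -0.4, 0, 0, 0, 0, 0, -0.524, 0, 0, 0, 0, 0, -0.524, 0, 0, 0]'

```text
clock: 1.55
position: [0.5028, 0.2047, 0.0952]
tool_rot: [-0.443, -3.102, 0.01]
contact_force: [-0.2, -0.7, 0.3]
finger_gap: 0.0855
finger_force: 0.0
```

>>> drive_tool --rows '[0, 0, 0, 0, 0, 0, 0, 0, 0, 0, 0, 0, 0, 0, 0, 0, 0, 0, 0, 0, 0, 0, 0, 0, 0, 0, 0, 0, 0, 0]' --hand 0 --newtons 80

```text
clock: 2.05
position: [0.5077, 0.2062, 0.1019]
tool_rot: [0.445, 3.108, 0.001]
contact_force: [-0.6, -0.8, 5.2]
finger_gap: 0.0251
finger_force: 80.3
```

>>> drive_tool --rows '[0, 0, 0.03, 0, 0, 0, 0, 0, 0.1, 0, 0, 0, 0, 0, 0.2, 0, 0, 0, 0, 0, 0.3, 0, 0, 0, 0, 0, 0.4, 0, 0, 0]'

```text
clock: 2.55
position: [0.5063, 0.2064, 0.2009]
tool_rot: [-0.444, -3.109, 0.0]
contact_force: [-0.6, 0.3, -2.8]
finger_gap: 0.0249
finger_force: 79.3
```

>>> drive_tool --rows '[0, 0, 0, 0, 0, 0, 0, 0, 0, 0, 0, 0, 0, 0, 0, 0, 0, 0]'

```text
clock: 2.85
position: [0.5057, 0.206, 0.1983]
tool_rot: [-0.444, -3.107, 0.003]
contact_force: [-0.7, 0.7, -3.6]
finger_gap: 0.0253
finger_force: 79.5
```

```bash
cat > v.py <<'E'
from h import *
# pose of held tamper plate from wrist depth, given current TCP
s=state();T=wristT(s);p,d=snapshot("wrist");cv2.imwrite("pics/w_last.png",p[:,:,::-1])
uv=np.argwhere(d>0)[:,::-1];P=bydepth("wrist",uv,d,T)
Rm=R.from_rotvec(s["tool_rot"]).as_matrix();L=(P-s["position"])@Rm
print(s["position"].round(4),"tool y ang",np.degrees(np.arctan2(Rm[1,1],Rm[0,1])).round(2),"z",Rm[:,2].round(4),"F",s["contact_force"].round(1))
q=L[(L[:,2]>.06)&(L[:,2]<.115)&(abs(L[:,0])<.07)&(abs(L[:,1])<.05)]
h,e=np.histogram(q[:,2],bins=55,range=(.06,.115));k=e[h.argmax()];q=q[abs(q[:,2]-k)<.004]
A=np.c_[q[:,:2],np.ones(len(q))];c=np.linalg.lstsq(A,q[:,2],rcond=None)[0]
print("plate top in tool: n",len(q),"plane slopes/depth",c.round(4),"x range",np.percentile(q[:,0],[1,99]).round(4),"y range",np.percentile(q[:,1],[1,99]).round(4))
t=L[(L[:,2]<-.02)&(L[:,2]>-.06)&(abs(L[:,0])<.025)&(abs(L[:,1])<.012)]
print("handle top z in tool",len(t),np.median(t[:,2]) if len(t) else "")
E
python3 v.py
```

```text
[0.5057 0.206  0.1983] tool y ang 73.74 z [-0.0029 -0.0014 -1.    ] F [-0.7  0.7 -3.6]
plate top in tool: n 4771 plane slopes/depth [-0.      0.0149  0.0862] x range [-0.0265  0.0403] y range [-0.029   0.0262]
handle top z in tool 7634 -0.0434138242192202
```

The grasp is sound: the plate underside is 96 mm below the TCP and the plate centre sits 5 mm off in tool x. I go over proud block A.

>>> drive_tool --rows '[0.03, -0.15, 0, 0, 0, 0.01, 0.06, -0.34, 0, 0, 0, 0.02, 0.09, -0.53, 0, 0, 0, 0.028, 0.116, -0.7, 0, 0, 0, 0.028]'

```text
clock: 3.3
position: [0.5352, 0.0288, 0.199]
tool_rot: [-0.411, -3.113, 0.002]
contact_force: [0.9, 0.5, -3.3]
finger_gap: 0.0255
finger_force: 79.4
```

>>> drive_tool --rows '[0.03, -0.18, 0, 0, 0, 0.01, 0.06, -0.37, 0, 0, 0, 0.02, 0.1, -0.55, 0, 0, 0, 0.028, 0.116, -0.65, 0, 0, 0, 0.028, 0.116, -0.69, 0, 0, 0, 0.028]'

```text
clock: 3.8
position: [0.5639, -0.1454, 0.199]
tool_rot: [-0.384, -3.116, 0.004]
contact_force: [-0.8, 0.8, -2.7]
finger_gap: 0.0249
finger_force: 79.7
```

>>> drive_tool --rows '[0, 0, 0, 0, 0, 0, 0, 0, 0, 0, 0, 0, 0, 0, 0, 0, 0, 0]'

```text
clock: 4.1
position: [0.565, -0.1385, 0.1999]
tool_rot: [-0.37, -3.119, -0.002]
contact_force: [-0.3, -0.2, -2.6]
finger_gap: 0.0251
finger_force: 79.8
```

```bash
python3 v.py
```

```text
[ 0.565  -0.1385  0.1999] tool y ang 76.46 z [-7.0e-04  1.5e-03 -1.0e+00] F [-0.3 -0.2 -2.6]
plate top in tool: n 4771 plane slopes/depth [0.0014 0.0138 0.0862] x range [-0.0265  0.0403] y range [-0.0289  0.0262]
handle top z in tool 7647 -0.043360750058243414
```

>>> drive_tool --rows '[-0.004, -0.006, -0.04, 0, 0, 0, -0.004, -0.006, -0.08, 0, 0, 0, -0.004, -0.006, -0.1, 0, 0, 0, -0.004, -0.006, -0.108, 0, 0, 0, -0.004, -0.006, -0.112, 0, 0, 0]'

```text
clock: 4.65
position: [0.5638, -0.1426, 0.1719]
tool_rot: [-0.376, -3.118, -0.0]
contact_force: [-0.1, 0.5, -3.1]
finger_gap: 0.0252
finger_force: 79.9
```

>>> drive_tool --rows '[0, 0, -0.006, 0, 0, 0, 0, 0, -0.012, 0, 0, 0, 0, 0, -0.018, 0, 0, 0, 0, 0, -0.024, 0, 0, 0, 0, 0, -0.03, 0, 0, 0]'

```text
clock: 5.15
position: [0.5655, -0.1416, 0.1666]
tool_rot: [0.375, 3.116, 0.004]
contact_force: [-0.1, 3.2, 7.1]
finger_gap: 0.0255
finger_force: 81.0
```

>>> drive_tool --rows '[0, 0, -0.006, 0, 0, 0, 0, 0, -0.012, 0, 0, 0, 0, 0, -0.018, 0, 0, 0, 0, 0, -0.024, 0, 0, 0, 0, 0, -0.03, 0, 0, 0]'

```text
clock: 5.65
position: [0.5636, -0.1427, 0.1569]
tool_rot: [-0.376, -3.118, 0.0]
contact_force: [-0.0, 0.2, -3.4]
finger_gap: 0.0251
finger_force: 79.5
```

>>> drive_tool --rows '[0, 0, -0.006, 0, 0, 0, 0, 0, -0.012, 0, 0, 0, 0, 0, -0.018, 0, 0, 0, 0, 0, -0.024, 0, 0, 0, 0, 0, -0.03, 0, 0, 0]'

```text
clock: 6.15
position: [0.564, -0.1426, 0.1497]
tool_rot: [0.376, 3.119, 0.0]
contact_force: [0.2, -0.8, -3.1]
finger_gap: 0.025
finger_force: 79.5
```

>>> drive_tool --rows '[0, 0, -0.008, 0, 0, 0, 0, 0, -0.014, 0, 0, 0, 0, 0, -0.02, 0, 0, 0, 0, 0, -0.026, 0, 0, 0, 0, 0, -0.032, 0, 0, 0]'

```text
clock: 6.65
position: [0.5641, -0.1429, 0.1428]
tool_rot: [0.376, 3.119, 0.0]
contact_force: [-4.0, -0.5, 9.2]
finger_gap: 0.0251
finger_force: 81.3
```

>>> drive_tool --rows '[0, 0, -0.006, 0, 0, 0, 0, 0, -0.01, 0, 0, 0, 0, 0, -0.01, 0, 0, 0]'

```text
clock: 6.95
position: [0.5642, -0.1432, 0.1427]
tool_rot: [0.376, 3.118, 0.002]
contact_force: [-7.4, 0.7, 15.3]
finger_gap: 0.0254
finger_force: 81.9
```

The force rises at the seated height (underside ≈ 46 mm, 15–18 N), so A is down. I raise the tamper and check.

>>> drive_tool --rows '[0, 0, 0.02, 0, 0, 0, 0, 0, 0.08, 0, 0, 0, 0, 0, 0.16, 0, 0, 0, 0, 0, 0.24, 0, 0, 0, 0, 0, 0.28, 0, 0, 0]'

```text
clock: 7.45
position: [0.565, -0.1429, 0.2117]
tool_rot: [0.375, 3.116, 0.0]
contact_force: [-0.3, 0.3, -2.7]
finger_gap: 0.0248
finger_force: 79.7
```

>>> drive_tool --rows '[-0.03, -0.12, 0, 0, 0, 0, -0.07, -0.28, 0, 0, 0, 0, -0.1, -0.38, 0, 0, 0, 0, -0.106, -0.41, 0, 0, 0, 0, -0.106, -0.41, 0, 0, 0, 0]'

```text
clock: 7.95
position: [0.5368, -0.2466, 0.2093]
tool_rot: [-0.381, -3.118, 0.0]
contact_force: [1.1, 0.6, -1.8]
finger_gap: 0.0252
finger_force: 79.7
```

```bash
cat > look.py <<'E'
from h import *
from prof import prof
import sys
V=[]
for n,b in [("side",(215,250,330,415)),("top",(315,190,435,280))]:
    p,d=snapshot(n);cv2.imwrite(f"pics/{sys.argv[1]}_{n}.png",p[:,:,::-1]);V.append((n,d,b))
prof(V,np.array([.5535,-.197]),np.radians(-13.8))
E
python3 v.py; python3 look.py l1; python3 -c "
import cv2;a=cv2.imread('pics/l1_side.png');cv2.imwrite('pics/l1c.png',cv2.resize(a[170:415,180:360],None,fx=2.4,fy=2.4,interpolation=2))"
```

```text
[ 0.5368 -0.2466  0.2093] tool y ang 76.08 z [-2.e-04 -2.e-04 -1.e+00] F [ 1.1  0.6 -1.8]
plate top in tool: n 4763 plane slopes/depth [0.0007 0.0136 0.0862] x range [-0.0266  0.0403] y range [-0.0289  0.0262]
handle top z in tool 7633 -0.04335235141910513
side rim X of long walls [np.float64(0.0583), np.float64(-0.0572)] rim Y [np.float64(0.1109), np.float64(-0.1102)]
-112:38 -108:55 -104:308 -100:311 -96:38 -92:41 -88:44 -84:45 -80:116 -76:123 -72:122 -68:122 -64:146 -60:73 -56:122 -52:123 -48:122 -44:122 -40:122 -36:122 -32:122 -28:122 -24:121 28:46 32:45 36:45 40:41 44:39 48:41 52:45 56:46 60:45 64:45 68:41 72:39 76:41 80:44 84:46 88:46 92:45 96:45 100:42 104:40 108:43 112:47
top rim X of long walls [np.float64(0.058), np.float64(-0.0582)] rim Y [np.float64(0.1135), np.float64(-0.1081)]
-112:51 -108:36 -104:33 -92:42 -84:47 -80:83 -76:120 -72:122 -68:122 -64:122 -60:123 -56:121 -52:122 -48:123 -44:123 -40:126 -36:126 -32:120 -28:121 -24:122 -20:360 -16:382 -12:372 -8:41 -4:44 0:46 4:47 8:45 12:42 16:43 20:45 24:45 28:45 32:45 36:45 40:42 44:38 48:40 52:43 56:45 60:46 64:45 68:42 72:38 76:40 80:43 84:44 88:45 92:45 96:46 100:45 104:41 108:22 112:56
```

View pics/l1c.png

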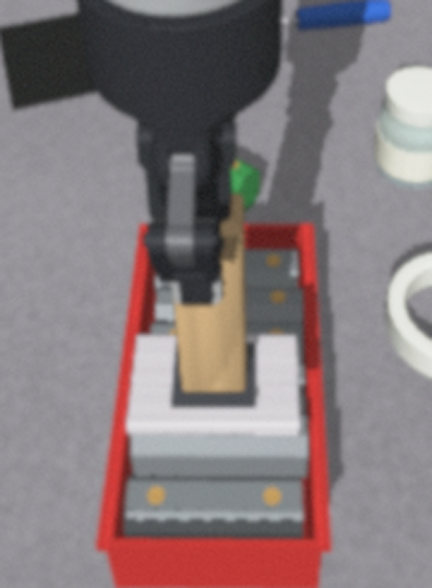

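The picture shows the tamper plate (215,385) above block B, whose front shows at row 450, with all blocks beyond it level. Profiles give A seated at 45 mm. I now press B.

>>> drive_tool --rows '[0.002, 0.004, -0.05, 0, 0, 0, 0.002, 0.004, -0.1, 0, 0, 0, 0.002, 0.004, -0.13, 0, 0, 0, 0.002, 0.004, -0.14, 0, 0, 0, 0.002, 0.004, -0.146, 0, 0, 0]'

```text
clock: 8.6
position: [0.5377, -0.244, 0.1722]
tool_rot: [-0.376, -3.118, -0.0]
contact_force: [-0.4, -0.8, -1.4]
finger_gap: 0.0255
finger_force: 79.8
```

>>> drive_tool --rows '[0, 0, -0.006, 0, 0, 0, 0, 0, -0.012, 0, 0, 0, 0, 0, -0.018, 0, 0, 0, 0, 0, -0.024, 0, 0, 0, 0, 0, -0.03, 0, 0, 0]'

```text
clock: 9.1
position: [0.5385, -0.2467, 0.1674]
tool_rot: [0.377, 3.116, -0.005]
contact_force: [-1.2, -2.6, 7.4]
finger_gap: 0.0249
finger_force: 81.1
```

>>> drive_tool --rows '[0, 0, -0.006, 0, 0, 0, 0, 0, -0.012, 0, 0, 0, 0, 0, -0.018, 0, 0, 0, 0, 0, -0.024, 0, 0, 0, 0, 0, -0.03, 0, 0, 0]'

```text
clock: 9.6
position: [0.5381, -0.2439, 0.1579]
tool_rot: [0.375, 3.119, 0.0]
contact_force: [0.0, -0.1, 0.4]
finger_gap: 0.0252
finger_force: 80.0
```

>>> drive_tool --rows '[0, 0, -0.006, 0, 0, 0, 0, 0, -0.012, 0, 0, 0, 0, 0, -0.018, 0, 0, 0, 0, 0, -0.024, 0, 0, 0, 0, 0, -0.03, 0, 0, 0]'

```text
clock: 10.1
position: [0.5377, -0.2439, 0.1498]
tool_rot: [-0.376, -3.118, -0.001]
contact_force: [0.5, 0.4, -3.4]
finger_gap: 0.0252
finger_force: 79.8
```

>>> drive_tool --rows '[0, 0, -0.008, 0, 0, 0, 0, 0, -0.014, 0, 0, 0, 0, 0, -0.02, 0, 0, 0, 0, 0, -0.026, 0, 0, 0, 0, 0, -0.032, 0, 0, 0]'

```text
clock: 10.6
position: [0.538, -0.2444, 0.1429]
tool_rot: [0.376, 3.119, 0.0]
contact_force: [-3.4, 0.5, 7.2]
finger_gap: 0.0251
finger_force: 80.9
```

>>> drive_tool --rows '[0, 0, -0.006, 0, 0, 0, 0, 0, -0.01, 0, 0, 0, 0, 0, -0.01, 0, 0, 0]'

```text
clock: 10.9
position: [0.5381, -0.2447, 0.1428]
tool_rot: [0.376, 3.118, 0.002]
contact_force: [-6.2, 1.2, 13.9]
finger_gap: 0.0252
finger_force: 81.6
```

>>> drive_tool --rows '[0, 0, 0.02, 0, 0, 0, 0, 0, 0.08, 0, 0, 0, 0, 0, 0.16, 0, 0, 0, 0, 0, 0.24, 0, 0, 0, 0, 0, 0.28, 0, 0, 0]'

```text
clock: 11.4
position: [0.5389, -0.2446, 0.2123]
tool_rot: [0.375, 3.116, -0.001]
contact_force: [-0.4, 1.3, -2.4]
finger_gap: 0.0252
finger_force: 79.7
```

>>> drive_tool --rows '[-0.007, 0.08, 0, 0, 0, 0, -0.02, 0.24, 0, 0, 0, 0, -0.04, 0.42, 0, 0, 0, 0, -0.055, 0.6, 0, 0, 0, 0, -0.07, 0.78, 0, 0, 0, 0]'

```text
clock: 11.9
position: [0.5199, -0.0475, 0.2099]
tool_rot: [0.376, 3.119, 0.0]
contact_force: [0.6, 0.8, -3.0]
finger_gap: 0.0252
finger_force: 79.8
```

>>> drive_tool --rows '[-0.02, 0.18, 0, 0, 0, 0, -0.04, 0.36, 0, 0, 0, 0, -0.06, 0.54, 0, 0, 0, 0, -0.075, 0.7, 0, 0, 0, 0, -0.09, 0.85, 0, 0, 0, 0]'

```text
clock: 12.4
position: [0.4973, 0.1655, 0.2099]
tool_rot: [0.374, 3.119, 0.001]
contact_force: [-0.4, -0.3, -2.7]
finger_gap: 0.0248
finger_force: 79.8
```

>>> drive_tool --rows '[-0.01, 0.12, 0, 0, 0, 0, -0.014, 0.19, 0, 0, 0, 0, -0.014, 0.21, 0, 0, 0, 0, -0.014, 0.21, 0, 0, 0, 0, -0.014, 0.21, 0, 0, 0, 0]'

```text
clock: 12.9
position: [0.495, 0.2135, 0.2098]
tool_rot: [0.38, 3.118, -0.002]
contact_force: [0.0, -0.4, -2.9]
finger_gap: 0.025
finger_force: 79.6
```

```bash
python3 v.py; python3 look.py l2
```

```text
[0.495  0.2135 0.2098] tool y ang 76.09 z [ 1.0e-04 -1.2e-03 -1.0e+00] F [ 0.  -0.4 -2.9]
plate top in tool: n 4755 plane slopes/depth [-0.0005  0.0144  0.0862] x range [-0.0267  0.0402] y range [-0.029   0.0262]
handle top z in tool 7645 -0.04338552724862639
side rim X of long walls [np.float64(0.058), np.float64(-0.0567)] rim Y [np.float64(0.1112), np.float64(-0.1103)]
-112:33 -108:54 -100:42 -96:44 -92:45 -88:45 -84:45 -80:45 -76:44 -72:39 -68:39 -64:42 -60:45 -56:46 -52:46 -48:45 -44:42 -40:38 -36:41 -32:44 -28:45 -24:46 -20:45 -16:46 -12:44 -8:39 -4:42 0:45 4:46 8:45 12:42 16:41 20:44 24:45 28:46 32:45 36:45 40:43 44:41 48:39 52:43 56:45 60:45 64:45 68:44 76:39 80:43 84:45 88:45 92:45 96:45 100:45 104:43 108:48 112:47
top rim X of long walls [np.float64(0.0574), np.float64(-0.0583)] rim Y [np.float64(0.1132), np.float64(-0.108)]
-112:54 -108:46 -104:38 -100:41 -96:44 -92:45 -88:45 -84:45 -80:46 -76:43 -72:40 -68:39 -64:43 -60:45 -56:46 -52:45 -48:43 -44:38 -40:34 -36:38 -32:43 -28:45 -24:45 -20:45 -16:45 -12:44 -8:41 -4:41 0:44 4:45 8:45 12:42 16:39 20:43 24:45 28:45 32:45 36:45 40:44 44:40 48:38 52:41 56:45 60:46 64:45 68:44 72:41 76:39 80:41 84:45 88:45 92:45 96:45 100:45 104:42 108:37 112:54
```

View pics/l2_side.png

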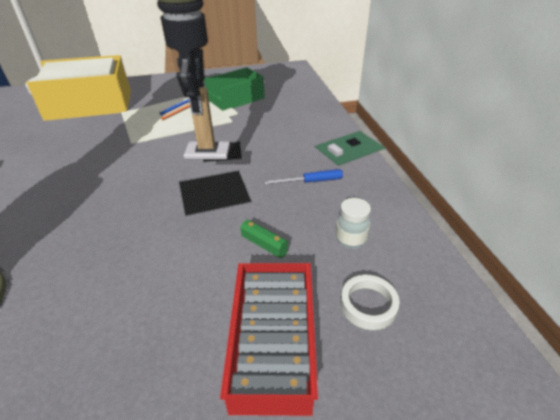

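All seven blocks show level in the bin (245–305, 280–382), and both profiles read 45 mm. The jar, driver and tape are unmoved and the mat (215,192) is clear. I set the tamper down.

>>> drive_tool --rows '[0, 0.008, -0.1, 0, 0, 0, 0, 0.008, -0.24, 0, 0, 0, 0, 0.008, -0.35, 0, 0, 0, 0, 0.008, -0.39, 0, 0, 0, 0, 0.008, -0.4, 0, 0, 0]'

```text
clock: 13.55
position: [0.494, 0.2169, 0.1089]
tool_rot: [-0.377, -3.117, 0.002]
contact_force: [0.6, -0.3, -2.6]
finger_gap: 0.0252
finger_force: 79.6
```

>>> drive_tool --rows '[0, 0, -0.008, 0, 0, 0, 0, 0, -0.016, 0, 0, 0, 0, 0, -0.024, 0, 0, 0, 0, 0, -0.03, 0, 0, 0, 0, 0, -0.034, 0, 0, 0]'

```text
clock: 14.05
position: [0.4945, 0.218, 0.1018]
tool_rot: [0.376, 3.119, 0.001]
contact_force: [-1.7, -1.4, 5.4]
finger_gap: 0.0253
finger_force: 81.0
```

>>> drive_tool --rows '[0, 0, 0.002, 0, 0, 0, 0, 0, 0.004, 0, 0, 0, 0, 0, 0.004, 0, 0, 0, 0, 0, 0.004, 0, 0, 0, 0, 0, 0.004, 0, 0, 0]' --hand 1

```text
clock: 14.55
position: [0.4945, 0.218, 0.1025]
tool_rot: [0.376, 3.119, 0.0]
contact_force: [-0.2, -0.1, -0.1]
finger_gap: 0.0855
finger_force: 0.0
```

>>> drive_tool --rows '[0, 0, 0.08, 0, 0, 0, 0, 0, 0.22, 0, 0, 0, 0, 0, 0.4, 0, 0, 0, 0, 0, 0.55, 0, 0, 0, 0, 0, 0.6, 0, 0, 0]'

```text
clock: 15.05
position: [0.4963, 0.2187, 0.2571]
tool_rot: [0.375, 3.113, 0.007]
contact_force: [-0.0, 0.0, 0.4]
finger_gap: 0.0854
finger_force: 0.0
```

>>> drive_tool --rows '[-0.1, 0.2, 0, 0, 0, 0, -0.2, 0.4, 0, 0, 0, 0, -0.25, 0.55, 0, 0, 0, 0, -0.28, 0.65, 0, 0, 0, 0, -0.28, 0.65, 0, 0, 0, 0]'

```text
clock: 15.55
position: [0.4207, 0.3854, 0.2511]
tool_rot: [-0.362, -3.118, -0.001]
contact_force: [0.8, 0.1, 0.1]
finger_gap: 0.0855
finger_force: 0.0
```

```bash
python3 look.py l3 | grep -A1 top; python3 - <<'E'
from h import *
print(state()["position"],state()["qvel"].round(3))
p,d=snapshot("top")
uv=np.argwhere(d[225:300,180:260]>0)[:,::-1]+[180,225];P=bydepth("top",uv,d)
q=P[P[:,2]>.12];print("handle top",q.mean(0).round(4),len(q))
h=cv2.cvtColor(p,cv2.COLOR_RGB2HSV)
m=cv2.inRange(h,(0,0,150),(180,60,255));k=np.zeros_like(m);k[225:300,185:255]=m[225:300,185:255]
c=np.vstack(cv2.findContours(k,0,2)[0]);print("plate",cv2.minAreaRect(np.float32(1000*plane("top",c[:,0],.014)[:,:2])))
E
```

```text
top rim X of long walls [np.float64(0.0573), np.float64(-0.0583)] rim Y [np.float64(0.1136), np.float64(-0.1078)]
-112:53 -108:46 -104:38 -100:40 -96:44 -92:45 -88:45 -84:45 -80:45 -76:42 -72:38 -68:39 -64:42 -60:45 -56:45 -52:46 -48:43 -44:37 -40:35 -36:39 -32:42 -28:45 -24:45 -20:45 -16:45 -12:45 -8:41 -4:40 0:45 4:45 8:45 12:43 16:39 20:43 24:45 28:45 32:45 36:45 40:44 44:40 48:38 52:42 56:45 60:44 64:45 68:45 72:40 76:38 80:42 84:45 88:45 92:45 96:45 100:44 104:42 108:38 112:54
[0.42407966 0.38022449 0.25141328] [ 0.028 -0.015  0.036  0.006  0.006  0.002  0.001]
handle top [0.4983 0.2139 0.1428] 175
plate ((498.72735595703125, 214.75804138183594), (54.970794677734375, 87.66863250732422), 76.29177856445312)
```

View pics/l3_side.png

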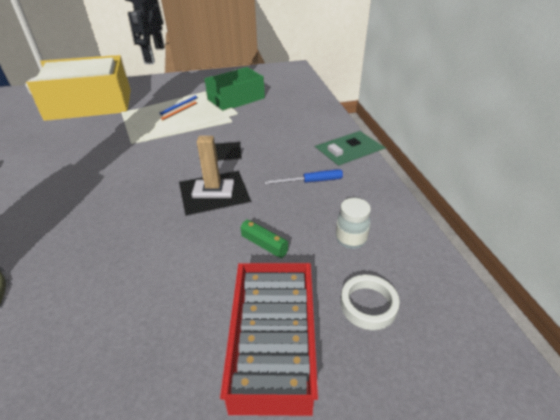

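The tamper stands upright at (213,170) on the mat, within 2 mm of the mat's centre by measurement. The blocks are level, the bystanders are untouched and the gripper is clear.

```bash
python3 -c "from cell import hand_in;print(hand_in())"
```

```text
the job is handed in; nothing more can be done
None
```

Both proud blocks are pressed down and all seven measure level at 45 mm; the tamper stands upright within 2 mm of its mat's centre, the jar, screwdriver and tape look unmoved, and I handed the job in at about 16 s (no verdict returned).

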